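# Torque the printing-block clamp nut with a break-back wrench

### The arm

A 6-joint arm with a two-finger parallel gripper is mounted at the origin on the work surface. World frame = base frame: x ahead of the robot, y to its left, z up, the work surface at z = 0. Lengths are in m, angles in rad, forces in N, time in s.
With the tool pointing down it reaches from about 0.225 to 0.875 m from the base axis. Payload 3.4 kg.
Tool frame: the origin (TCP) lies at the very end of the fingers, on their centre line; the grasp point (between the pads) lies behind it (manip.grasp_offset is the z of the grasp point in the tool frame, in m); z points along the fingers, y is the line along which they close (so a half turn about z gives the same grasp; the last joint's range is limited). The gripper opens to 85 mm and grips with 20 to 120 N. Pads are 22 mm wide; open, the fingers measure 114 mm over their backs; the gripper's body (76 mm by 85 mm) begins 54 mm behind the grasp point. The pads swing forward as they close: fully open they stand 13 mm farther back than shut.
Start: joints at [-1.379, 0.276, 1.505, -0, 1.361, -0.121], TCP at [0.177, -0.547, 0.231] pointing down, gripper open.
Joint ranges: [-2.89, 2.89], [-0.75, 2.08], [0.22, 2.7], [-1.18, 4.32], [0.11, 2.71], [-2.7, 2.7]. Speed limits (rad/s): [2.57, 2.57, 3.14, 3.14, 3.14, 3.14].

### API

Orientations are given as a unit quaternion [w, x, y, z].
In Python, from rig import manip gives the robot as it stands.
- The arm moves only by the shell command python3 -m pendant 'ROWS' [FORCE]. ROWS is JSON, a list of rows, each an object of numbers: "dx", "dy", "dz": the shift along the tool's x, y, z in m; "rx", "ry", "rz": the turn, a rotation vector about the tool's x, y, z in degrees; "hand": the finger opening in m, from 0 to 0.0854. In form: [{"dx": .., "dy": .., "dz": .., "rx": .., "ry": .., "rz": .., "hand": ..}, ...]. A call has 1 to 12 rows; each row shifts and turns the commanded pose from where the row before left it, along the tool's axes as they then stand; what a row does not reach is not made up. A row lasts 1/12 s, in which the tool goes at most 41.7 mm and 7.16 degrees, less where a joint would pass 70% of its speed; a pose out of reach is approached as far as the arm can. A call is refused whole if a number of a shift passes 0.0417 or a number of a turn 7.16, either way. A call with a gripper value outside its range is refused whole. The fingers move at their own pace and stop on an object; FORCE is the grip in N (left out, the last holds). Time passes only in rows, so rows that do not move let the fingers close. It gives the time, the measured TCP pose, the force, the opening and the grip force at its end, in the units of the state.
- manip.get_state(): the state, without advancing time (a new reading comes with each control period).
- manip.get_image(name): name is "side" or "top"; returns a dict with "frame" (480x640x3 uint8, red, green, blue), "fx", "fy", "cx", "cy" (pixels), "position" and "attitude" of the camera in the world. Camera axes: x right, y up, looking along -z (the intrinsics and any distortion apply to the point x, -y, -z); pixel columns grow to the right and rows downward; lengths in m; the calibration is good to about 2 mm. A picture is of the moment at which its call begins. There is no depth.
- manip.sign_off(): hands the job in; it is judged then, once.
The state is a dict: "clock": time; "qpos": joint angles; "qd": joint speeds; "effort": joint torques, N m; "position": TCP position; "ee_rot": TCP orientation; "contact_force": force on the tool from outside, world axes, zero at the start; "moment": the same for the moment, N m; "width": finger opening in m; "gripper_force": force on a finger pad.
Only numpy, scipy, OpenCV 4.12 (cv2) and the standard library are available. Lean on these libraries where they do the work, as an engineer would, in place of code of your own. Each camera call takes 0.05 s, during which the arm holds its last target. There are 200 camera calls.

### The job

Pick up the torque wrench, fit its socket fully down over the square nut of the block clamp, and tighten the nut clockwise until the wrench's breakaway joint trips and stays bent. Stop as soon as it trips: do not over-tighten the nut. Leave the bent wrench sitting on the nut, and leave the ink bottle, the wooden type block and the cup where they are.

Things in the scene. Friction and masses are not known exactly. Their poses are not given: they have to be found in the camera images.
- wrench: Loose break-back torque wrench, 0.38 kg, 271 mm long, level, socket mouth down, handle end on a wooden rest. This is its socket head, 34 mm tall: origin at the centre of the mouth (underside), z up, handle along -x. Square outside, 37.5 mm wide; square hole 25.5 mm wide, 19 mm deep, its flats facing x and y. The wrench's centre of mass is about 100 mm from the socket axis.
- socket (a point): Centre of the roof of the wrench's socket hole, 19 mm above the mouth, on the socket axis; axes as wrench.
- hinge (a point): The wrench's breakaway hinge (upright, brass pin), 32 mm from the socket axis. A clockwise push on the handle trips it at about 1.3 N m (9 to 12 N at handle_grip): the handle then swings clockwise on the head with a resistance that falls fast, nearly nil at 0.25 rad, to a hard stop at 0.36 rad. Bent past about 0.2 rad it stays bent when let go; short of that it springs straight.
- handle_grip (a point): A point on the centreline of the handle's black rubber grip, 140 mm from the socket axis and 27 mm above the plane of the socket's mouth. The rubber grip is 16 mm wide and 18 mm tall and runs from 92 to 240 mm from the socket axis. x lies along the handle, towards the socket, parallel to x of wrench while the wrench is straight.
- rest: Fixed wooden rest, 26 x 60 mm and 18 mm tall, with two 10 mm ears 28 mm apart that the handle lies between, 205 mm from the socket axis; origin under its centre.
- holder: Fixed work holder: plywood board 180 x 140 x 18 mm, a light wooden printing block on it (top at 40 mm) and a steel strap 160 x 44 mm across it along its x (top at 48 mm). Origin under the centre of the board, x along the strap. The nut stands on the middle of the strap.
- nut_top (a point): Top centre of the clamp nut, 71 mm above the table: tall square steel nut, 24 mm across flats, flats 15 mm tall on a round washer, 4 mm conical top narrowing to 17 mm. z up, x square to a flat. It turns against up to 0.5 N m (1 to 4 N at handle_grip) and, turned clockwise, comes up tight after 0.25 to 0.75 rad, which can only be felt. Socket fully down = socket roof at this point.
- nut_corner (a point): A point on one corner of the nut, 17 mm from its axis; it turns with the nut.
- nut (a joint): Over-tightening of the nut, rad: 0 at the start, it moves only if more than about 3 N m (some 21 N at the handle grip) is put on the nut when it is tight.
- ink_bottle: Black ink bottle with a red cap, 48 mm across and 120 mm tall, a bystander; origin at the centre of its underside.
- type_block: Loose plain wooden block 50 x 40 x 35 mm, a bystander; origin at the centre of its underside.
- pen_cup: White ceramic cup, 76 mm across and 100 mm tall, a bystander; origin at the centre of its underside.

How it is judged:
By the outcome, as a careful person would: the job done as asked, in the order asked, and still so for the second after the job is handed in, with the robot touching nothing.
It also fails if it takes over 69 s, if anything falls off the work surface, if the arm or the gripper's body presses on something with over 40 N, if the wrist force passes 120 N, or if a joint passes its speed limit or range.

## Working session

There is one attempt and no reset: what is moved stays moved. The work goes in short steps, Python scripts to look and compute and a shell command to move; the robot and the scene stay as the last step left them, time stands still between calls to the robot, and variables do not carry over. Pictures are saved under pics/ and viewed, at most 10 in all, crops included, and the job is handed in when it is done.

```bash
ls; mkdir -p pics
python3 - <<'E'
from rig import manip
import cv2,json
for n in("top","side"):
    d=manip.get_image(n); cv2.imwrite(f"pics/{n}0.png",d["frame"][:,:,::-1])
    print({k:v for k,v in d.items() if k!="frame"})
print(manip.get_state(), manip.grasp_offset)
E
```

```text
pics
{'fx': 588.0639615194209, 'fy': 588.0639615194209, 'cx': 323.2301534638824, 'cy': 229.60337100172754, 'position': array([0.52791259, 0.0576703 , 1.29115541]), 'attitude': array([ 0.70743963,  0.02029374, -0.03417231, -0.70565543])}
{'fx': 535.9213830334036, 'fy': 535.9213830334036, 'cx': 314.4564085463017, 'cy': 242.85787346561872, 'position': array([ 0.5165881, -1.0701232,  0.8130475]), 'attitude': array([ 0.87853215,  0.47651516, -0.01778466, -0.02825357])}
{'clock': 0.1, 'qpos': array([-1.37901105e+00,  2.76533973e-01,  1.50600078e+00, -1.44700661e-05,
        1.36069769e+00, -1.21002383e-01]), 'qd': array([ 0.00111143, -0.00324796, -0.00228772, -0.00063858, -0.00134695,
        0.00099954]), 'effort': array([ 1.38169049e-03, -4.17700016e+01, -2.46406209e+01, -1.48295840e-04,
        5.91379416e-03,  1.24994862e-06]), 'position': array([ 0.17683351, -0.54664266,  0.23052723]), 'ee_rot': array([-8.19133941e-04,  9.87794823e-01,  1.55758515e-01, -3.60815779e-05]), 'contact_force': array([-0.04018928,  0.38915555, -0.23103359]), 'moment': array([ 0.04997405, -0.02260605,  0.00217097]), 'gripper_force': 0.0, 'width': 0.08497157915313762} -0.0187
```

View pics/top0.png

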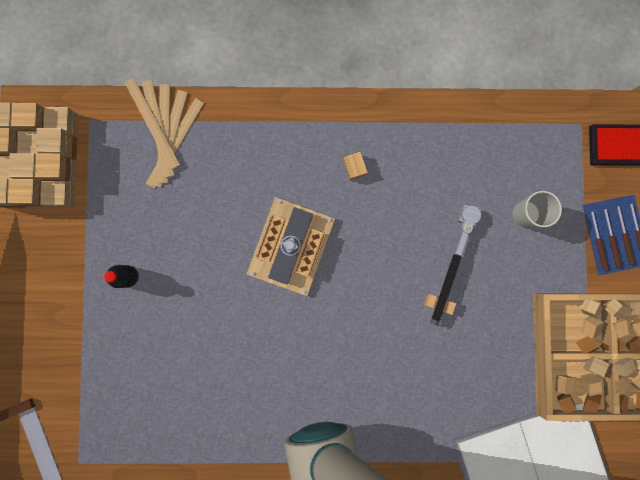

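View pics/side0.png

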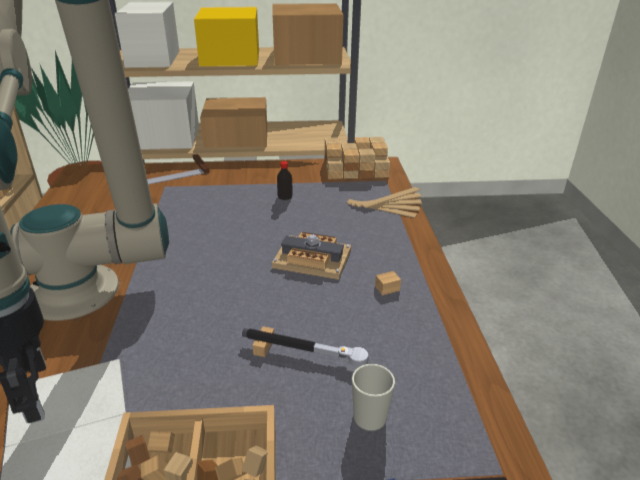

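The top view shows the wrench head near (471,216), its handle end near (437,322), and the nut near (291,245). The cup is at (541,209), the type block at (356,166) and the bottle at (120,277). The side view shows the head at (358,354) and the nut at (312,240). I'll enlarge these next.

```bash
cat > h.py <<'E'
from rig import manip
import numpy as np, cv2
from scipy.spatial.transform import Rotation as R
def rot(q): return R.from_quat([q[1],q[2],q[3],q[0]])
def ray(d,u,v):
    c=np.array([(u-d["cx"])/d["fx"],-(v-d["cy"])/d["fy"],-1.]); return rot(d["attitude"]).apply(c)
def atz(d,u,v,z):
    r=ray(d,u,v);p=d["position"];return p+r*(z-p[2])/r[2]
def proj(d,P):
    c=rot(d["attitude"]).inv().apply(np.atleast_2d(P)-d["position"])
    return np.c_[d["cx"]+d["fx"]*c[:,0]/-c[:,2], d["cy"]-d["fy"]*c[:,1]/-c[:,2]]
def crop(d,u,v,w,h,s):
    im=d["frame"][v:v+h,u:u+w,::-1]; im=cv2.resize(im,None,fx=s,fy=s,interpolation=cv2.INTER_CUBIC)
    for i in range(0,w,10): cv2.putText(im,str(u+i),(i*s,8),0,.3,(0,255,255),1) if i%20==0 else 0; im[::1 if i%20==0 else 4,i*s]=im[::1 if i%20==0 else 4,i*s]//2+np.array([0,90,90],np.uint8)
    for i in range(0,h,10): cv2.putText(im,str(v+i),(0,i*s+8),0,.3,(0,255,255),1) if i%20==0 else 0; im[i*s,::1 if i%20==0 else 4]=im[i*s,::1 if i%20==0 else 4]//2+np.array([0,90,90],np.uint8)
    return im
E
python3 - <<'E'
from h import *
t=manip.get_image("top"); s=manip.get_image("side")
cv2.imwrite("pics/c1.png",np.hstack([crop(t,240,190,100,120,4),crop(t,415,200,90,130,4)[:480]]))
cv2.imwrite("pics/c2.png",np.vstack([crop(s,235,320,140,45,5),crop(s,265,225,140,45,5)]))
E
```

```text
(no output)
```

View pics/c1.png

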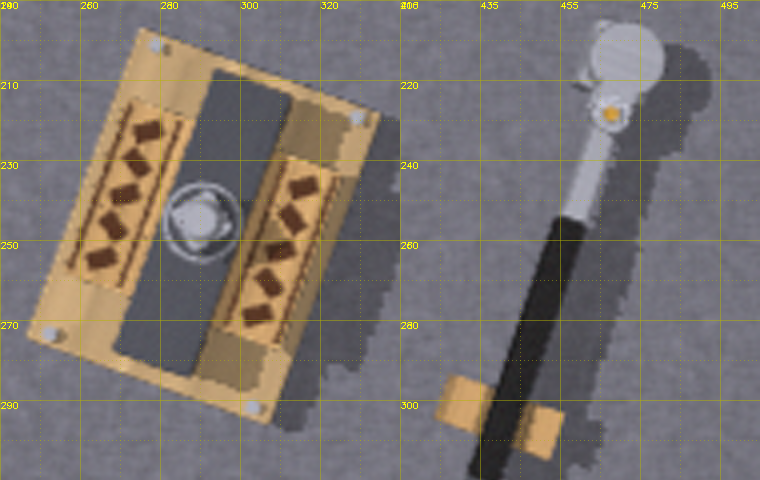

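View pics/c2.png

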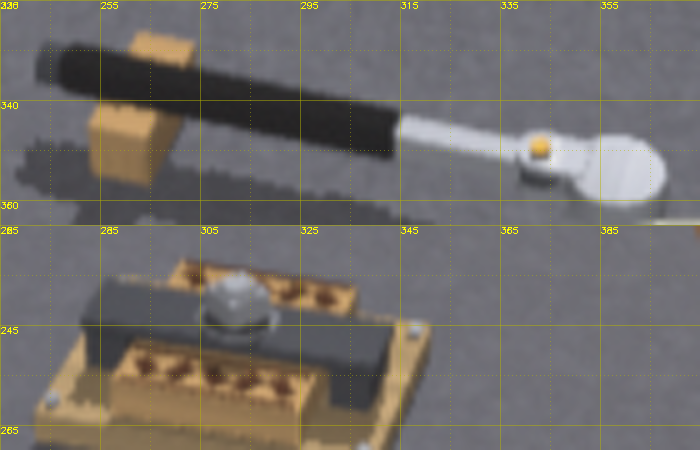

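The crops place the nut washer centre at about top (290,245.5) and the nut top at about (290,244.5). The wrench head is at about top (472,213) and its pin at about (468,218.5). Next I need the nut's yaw and a wrench line fit.

Run:
```python
from h import *
t=manip.get_image("top"); s=manip.get_image("side")
def z(d,u,v,w,h,k):
    im=cv2.cvtColor(d["frame"],cv2.COLOR_RGB2GRAY)[v:v+h,u:u+w]
    im=cv2.resize(im,None,fx=k,fy=k,interpolation=cv2.INTER_CUBIC)
    im=cv2.cvtColor(cv2.normalize(im,None,0,255,cv2.NORM_MINMAX),cv2.COLOR_GRAY2BGR)
    for i in range(0,w,5): cv2.putText(im,str(u+i),(i*k,8),0,.3,(0,255,255),1); im[:6,i*k]=(0,255,255)
    for i in range(0,h,5): cv2.putText(im,str(v+i),(0,i*k+8),0,.3,(0,255,255),1); im[i*k,:6]=(0,255,255)
    return im
cv2.imwrite("pics/z1.png",np.hstack([z(t,278,233,25,25,16),z(s,299,227,25,25,16)]))
# handle: dark pixels
g=cv2.cvtColor(t["frame"],cv2.COLOR_RGB2GRAY)
m=np.zeros_like(g);m[245:330,425:470]=(g[245:330,425:470]<50)
n,l,st,c=cv2.connectedComponentsWithStats(m); k=1+np.argmax(st[1:,4]); ys,xs=np.where(l==k); print(st[k])
vx,vy,x0,y0=cv2.fitLine(np.c_[xs,ys].astype(np.float32),cv2.DIST_L2,0,.01,.01).ravel()
if vy>0: vx,vy=-vx,-vy
pr=(xs-x0)*vx+(ys-y0)*vy; print("ends",pr.min(),pr.max())
a=atz(t,x0+vx*pr.min(),y0+vy*pr.min(),.036);b=atz(t,x0+vx*pr.max(),y0+vy*pr.max(),.036)
e=(b-a)/np.linalg.norm(b-a);print("rubber",a,b,np.linalg.norm(b-a),"yaw",np.degrees(np.arctan2(e[1],e[0])))
print("socket est from rubber front", b+.092*e, "grip140",b-.048*e)
for n,u,v,zz in(("head",472,213.5,.034),("pin",468,218.5,.036),("nut",290,244.6,.071),("washer",290.3,245.5,.05)): print(n,atz(t,u,v,zz))
print("side head",atz(s,358,354,.034),"nut",atz(s,312,240,.071) )
cs=np.array([[235,190]])+np.array([[0,0]])
bc=[(278.5,201.5),(329,219),(303,292),(252.2,273.5)]
B=np.array([atz(t,u,v,.018) for u,v in bc]);print("board",B.mean(0),np.degrees([np.arctan2(*(B[i]-B[j])[1::-1]) for i,j in((0,3),(1,2))]))
print("cup",atz(t,543,209,.1),"block",atz(t,356,165,.035),"bottle",atz(t,110,277,.12))
```

```text
[432 255  29  66 526]
ends -34.27106299044681 33.727572301606415
rubber [ 0.43429307 -0.20517121  0.036     ] [ 0.57105276 -0.25422182  0.036     ] 0.1452899685768944 yaw -19.731020010756367
socket est from rubber front [ 0.65765125 -0.28528147  0.036     ] grip140 [ 0.52587094 -0.23801678  0.036     ]
head [ 0.66095028 -0.28827231  0.034     ]
pin [ 0.64987582 -0.27886497  0.036     ]
nut [0.59071282 0.10269598 0.071     ]
washer [0.58989408 0.10282673 0.05      ]
side head [ 0.66016903 -0.29188808  0.034     ] nut [0.5903784  0.08177364 0.071     ]
board [0.58974134 0.10304079 0.018     ] [-19.50548811 -19.45742213]
cup [ 0.66381202 -0.4167788   0.1       ] block [ 0.76535461 -0.03758701  0.035     ] bottle [0.52326591 0.45503201 0.12      ]
```

View pics/z1.png

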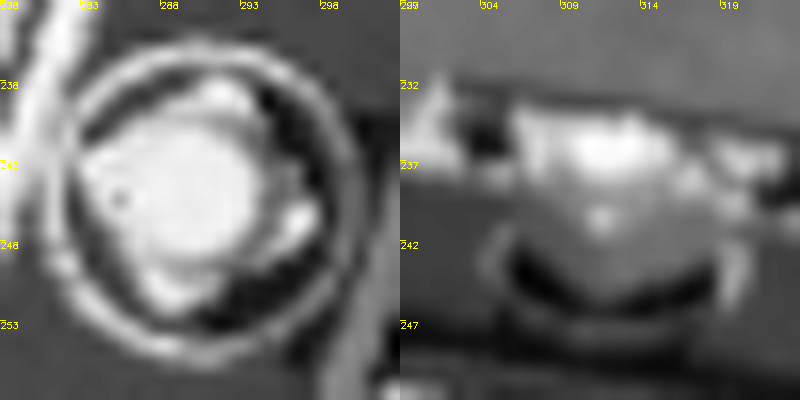

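The nut corners in the top view are at roughly (291.8,238.6), (296.8,246.8), (288.6,251.4) and (283.3,243.3). That gives a centre near (290.1,245), with flats at about 31° mod 90. I'll grip 120 mm from the socket with tool x pointing towards the handle end, which keeps J6 in range.

```bash
cat >> h.py <<'E'
def st(): 
    s=manip.get_state(); r=rot(s["ee_rot"]); return s,r
def to(p,yaw,rr=None):
    """tool-frame shift (m) and rz (deg) to reach p with tool x at world yaw (deg), tool down"""
    s,r=st(); y=np.radians(yaw)
    T=R.from_matrix(np.c_[[np.cos(y),np.sin(y),0],[np.sin(y),-np.cos(y),0],[0,0,-1]])
    x=r.apply([1,0,0])
    print("shift mm",(r.inv().apply(np.array(p)-s["position"])*1e3).round(1),"rot",np.degrees((r.inv()*T).as_rotvec()).round(2),"yaw",np.degrees(np.arctan2(x[1],x[0])).round(2),"F",s["contact_force"].round(2),"M",s["moment"].round(2),"t",s["clock"], "q",s["qpos"].round(2),"pos",s["position"].round(4))
E
python3 - <<'E'
from h import *
t=manip.get_image("top")
P=np.array([atz(t,278+a/16,233+b/16,.066) for a,b in((220,90),(300,220),(170,295),(85,165))])
c=P.mean(0);d=P-c;print(c,np.hypot(d[:,0],d[:,1]),(np.degrees(np.arctan2(d[:,1],d[:,0]))-45)%90)
E
python3 -m pendant '[{"rz":-7},{"rz":-7},{"rz":-7},{"rz":-7},{"rz":-7},{"rz":-7},{"rz":-7},{"rz":-7},{"rz":-7},{"rz":-7},{"rz":-7},{"rz":-7}]' 60
python3 -c "
from h import *
to([.546,-.2452,.15],160.3)"
```

```text
[0.59007738 0.10264592 0.066     ] [0.01378447 0.01429142 0.01369629 0.0146063 ] [30.99848403 30.60909903 32.3172279  30.97759439]
shift mm [ 444.1 -173.6   81.2] rot [-1.0000e-02 -3.0000e-02 -1.4238e+02] yaw 17.92 F [0.31 0.24 0.02] M [0.04 0.01 0.04] t 0.35 q [-1.38  0.28  1.51 -0.    1.36 -0.12] pos [ 0.1769 -0.547   0.2311]invalid input
```

```bash
python3 -m pendant '[{"rz":-7,"hand":0.085}]' 60; python3 -m pendant '[{"dx":0,"dy":0,"dz":0,"rx":0,"ry":0,"rz":-7,"hand":0.085}]' 60;  python3 -c "
from h import *
to([.546,-.2452,.15],160.3)"
```

```text
clock: 0.43
position: [0.177, -0.5471, 0.2312]
ee_rot: [-0.0, 0.976, 0.217, 0.0]
contact_force: [-0.6, -0.4, 0.4]
width: 0.0852
gripper_force: 0.0
shift mm [ 462.1 -117.3   81.3] rot [-0.0000e+00 -1.0000e-02 -1.3527e+02] yaw 25.03 F [-0.63 -0.4   0.36] M [0.04 0.04 0.02] t 0.4333 q [-1.38  0.28  1.51  0.    1.36 -0.25] pos [ 0.177  -0.5471  0.2312]invalid input
```

```bash
echo A; python3 -m pendant '[{"rz":-7,"hand":0.085}]' 2>&1; echo B;  python3 -m pendant '[{"dx":0,"dy":0,"dz":0,"rx":0,"ry":0,"rz":-7,"hand":0.085}]' 2>&1
```

```text
A
invalid input
B
clock: 0.52
position: [0.1769, -0.5471, 0.2313]
ee_rot: [-0.0, 0.961, 0.278, -0.0]
contact_force: [0.8, 0.4, 0.3]
width: 0.0849
gripper_force: 0.0
```

All seven fields are required in every row, so I'll send them all.

```bash
python3 -m pendant '[{"dx":0,"dy":0,"dz":0,"rx":0,"ry":0,"rz":-7,"hand":0.085},{"dx":0,"dy":0,"dz":0,"rx":0,"ry":0,"rz":-7,"hand":0.085},{"dx":0,"dy":0,"dz":0,"rx":0,"ry":0,"rz":-7,"hand":0.085},{"dx":0,"dy":0,"dz":0,"rx":0,"ry":0,"rz":-7,"hand":0.085},{"dx":0,"dy":0,"dz":0,"rx":0,"ry":0,"rz":-7,"hand":0.085},{"dx":0,"dy":0,"dz":0,"rx":0,"ry":0,"rz":-7,"hand":0.085},{"dx":0,"dy":0,"dz":0,"rx":0,"ry":0,"rz":-7,"hand":0.085},{"dx":0,"dy":0,"dz":0,"rx":0,"ry":0,"rz":-7,"hand":0.085}]' 60 >/dev/null
python3 -c "
from h import *
to([.546,-.2452,.15],160.3)"
```

```text
shift mm [313.  359.8  81.3] rot [ -0.     0.   -72.03] yaw 88.27 F [-0.05  0.52 -0.32] M [-0.02  0.04 -0.01] t 1.1833 q [-1.38  0.28  1.5  -0.    1.36 -1.35] pos [ 0.1769 -0.5471  0.2313]
```

```bash
python3 -m pendant '[{"dx":0.025,"dy":0.030,"dz":0.006,"rx":0,"ry":0,"rz":0,"hand":0.085},{"dx":0.026,"dy":0.030,"dz":0.006,"rx":0,"ry":0,"rz":0,"hand":0.085},{"dx":0.026,"dy":0.030,"dz":0.006,"rx":0,"ry":0,"rz":0,"hand":0.085},{"dx":0.026,"dy":0.030,"dz":0.006,"rx":0,"ry":0,"rz":0,"hand":0.085},{"dx":0.026,"dy":0.030,"dz":0.006,"rx":0,"ry":0,"rz":0,"hand":0.085},{"dx":0.026,"dy":0.030,"dz":0.006,"rx":0,"ry":0,"rz":0,"hand":0.085},{"dx":0.026,"dy":0.030,"dz":0.006,"rx":0,"ry":0,"rz":0,"hand":0.085},{"dx":0.026,"dy":0.030,"dz":0.006,"rx":0,"ry":0,"rz":0,"hand":0.085},{"dx":0.026,"dy":0.030,"dz":0.006,"rx":0,"ry":0,"rz":0,"hand":0.085},{"dx":0.026,"dy":0.030,"dz":0.006,"rx":0,"ry":0,"rz":0,"hand":0.085},{"dx":0.026,"dy":0.030,"dz":0.006,"rx":0,"ry":0,"rz":0,"hand":0.085},{"dx":0.026,"dy":0.030,"dz":0.006,"rx":0,"ry":0,"rz":0,"hand":0.085}]' 60 >/dev/null
python3 -m pendant '[{"dx":0,"dy":0,"dz":0,"rx":0,"ry":0,"rz":-7.1,"hand":0.085},{"dx":0,"dy":0,"dz":0,"rx":0,"ry":0,"rz":-7.1,"hand":0.085},{"dx":0,"dy":0,"dz":0,"rx":0,"ry":0,"rz":-7.1,"hand":0.085},{"dx":0,"dy":0,"dz":0,"rx":0,"ry":0,"rz":-7.1,"hand":0.085},{"dx":0,"dy":0,"dz":0,"rx":0,"ry":0,"rz":-7.1,"hand":0.085},{"dx":0,"dy":0,"dz":0,"rx":0,"ry":0,"rz":-7.1,"hand":0.085},{"dx":0,"dy":0,"dz":0,"rx":0,"ry":0,"rz":-7.1,"hand":0.085},{"dx":0,"dy":0,"dz":0,"rx":0,"ry":0,"rz":-7.1,"hand":0.085},{"dx":0,"dy":0,"dz":0,"rx":0,"ry":0,"rz":-7.1,"hand":0.085},{"dx":0,"dy":0,"dz":0,"rx":0,"ry":0,"rz":-7.1,"hand":0.085},{"dx":0,"dy":0,"dz":0,"rx":0,"ry":0,"rz":0,"hand":0.085}]' 60 >/dev/null
python3 -c "
from h import *
to([.546,-.2452,.009],160.3)"
```

```text
shift mm [  3.3   3.2 150.2] rot [-0.   -0.   -1.27] yaw 159.03 F [-0.04  0.28 -0.62] M [0.02 0.05 0.03] t 3.1 q [-0.54  0.36  1.56 -0.    1.22 -1.75] pos [ 0.548  -0.2494  0.1592]
```

Next: down over the handle, gripping gently and then firmly.

```bash
python3 -m pendant '[{"dx":0.003,"dy":0.003,"dz":0.03,"rx":0,"ry":0,"rz":-1.3,"hand":0.085},{"dx":0,"dy":0,"dz":0.03,"rx":0,"ry":0,"rz":0,"hand":0.085},{"dx":0,"dy":0,"dz":0.03,"rx":0,"ry":0,"rz":0,"hand":0.06},{"dx":0,"dy":0,"dz":0.03,"rx":0,"ry":0,"rz":0,"hand":0.05},{"dx":0,"dy":0,"dz":0.02,"rx":0,"ry":0,"rz":0,"hand":0.05},{"dx":0,"dy":0,"dz":0.01,"rx":0,"ry":0,"rz":0,"hand":0.05},{"dx":0,"dy":0,"dz":0,"rx":0,"ry":0,"rz":0,"hand":0.05}]' 60
python3 - <<'E'
from h import *
to([.546,-.2452,.009],160.3)
t=manip.get_image("top"); s=manip.get_image("side")
cv2.imwrite("pics/g1.png",np.hstack([crop(t,410,195,80,120,4),crop(s,235,290,110,120,4)]))
E
```

```text
clock: 3.68
position: [0.5447, -0.2447, 0.0069]
ee_rot: [-0.002, 0.173, 0.985, 0.001]
contact_force: [-0.1, 0.1, 0.7]
width: 0.0499
gripper_force: 0.0
shift mm [-1.4 -0.1 -2.1] rot [ 0.05 -0.28 -0.2 ] yaw 160.1 F [-0.06  0.07  0.7 ] M [-0.04 -0.    0.03] t 3.6833 q [-0.54  0.51  1.75 -0.    0.89 -1.76] pos [ 0.5447 -0.2447  0.0069]
```

View pics/g1.png

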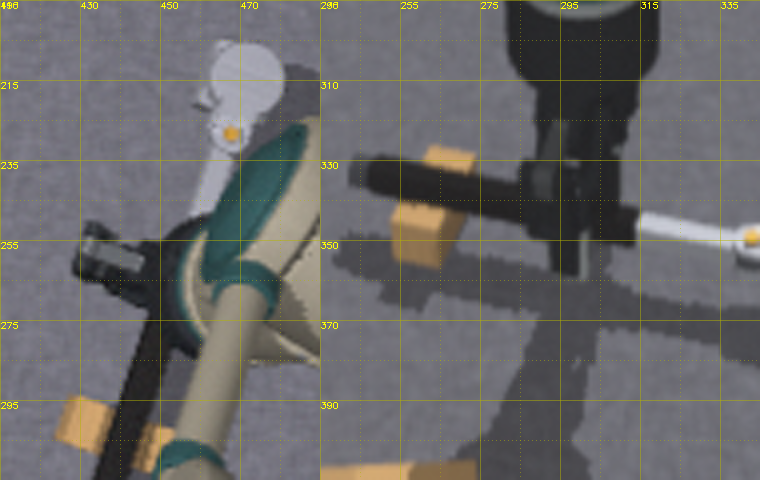

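The fingers straddle the handle. The head is at top (471.8,215) and the pin at (468,228). Closing now.

```bash
python3 -m pendant '[{"dx":0,"dy":0,"dz":0,"rx":0,"ry":0,"rz":0,"hand":0.03},{"dx":0,"dy":0,"dz":0,"rx":0,"ry":0,"rz":0,"hand":0.02},{"dx":0,"dy":0,"dz":0,"rx":0,"ry":0,"rz":0,"hand":0.0},{"dx":0,"dy":0,"dz":0,"rx":0,"ry":0,"rz":0,"hand":0.0},{"dx":0,"dy":0,"dz":0,"rx":0,"ry":0,"rz":0,"hand":0.0},{"dx":0,"dy":0,"dz":0,"rx":0,"ry":0,"rz":0,"hand":0.0},{"dx":0,"dy":0,"dz":0,"rx":0,"ry":0,"rz":0,"hand":0.0}]' 70
python3 - <<'E'
from h import *
to([.5447,-.2447,.15],211)
t=manip.get_image("top")
h=atz(t,471.8,215,.034);p=atz(t,468,228,.036);print(h,p,np.linalg.norm(h-p))
s,r=st();print("head in tool",r.inv().apply(h-s["position"]),r.inv().apply(p-s["position"]))
E
```

```text
clock: 4.37
position: [0.5473, -0.2464, 0.0112]
ee_rot: [0.002, 0.172, 0.985, -0.001]
contact_force: [-0.1, -0.5, 5.7]
width: 0.0145
gripper_force: 69.0
shift mm [   2.5    0.6 -138.9] rot [ -0.14   0.16 -50.82] yaw 160.18 F [-0.13 -0.51  5.69] M [-0.16  0.12 -0.21] t 4.3667 q [-0.54  0.51  1.74 -0.    0.89 -1.76] pos [ 0.5473 -0.2464  0.0112]
[ 0.65769263 -0.28778018  0.034     ] [ 0.62933895 -0.27851021  0.036     ] 0.029897558762832423
head in tool [-0.11801792 -0.00147895 -0.02244444] [-0.08820757 -0.00237389 -0.02454345]
```

```bash
python3 -m pendant '[{"dx":0,"dy":0,"dz":-0.005,"rx":0,"ry":0,"rz":0,"hand":0.0},{"dx":0,"dy":0,"dz":-0.01,"rx":0,"ry":0,"rz":0,"hand":0.0},{"dx":0,"dy":0,"dz":-0.02,"rx":0,"ry":0,"rz":0,"hand":0.0},{"dx":0,"dy":0,"dz":-0.02,"rx":0,"ry":0,"rz":0,"hand":0.0},{"dx":0,"dy":0,"dz":-0.02,"rx":0,"ry":0,"rz":0,"hand":0.0},{"dx":0,"dy":0,"dz":-0.02,"rx":0,"ry":0,"rz":0,"hand":0.0},{"dx":0,"dy":0,"dz":-0.01,"rx":0,"ry":0,"rz":0,"hand":0.0},{"dx":0,"dy":0,"dz":0,"rx":0,"ry":0,"rz":0,"hand":0.0}]' 70
python3 - <<'E'
from h import *
p=np.array([.5901,.1026]);y=np.radians(31)
to(np.r_[p-.118*np.array([np.cos(y),np.sin(y)]),.14],211)
E
```

```text
clock: 5.08
position: [0.5476, -0.2461, 0.1171]
ee_rot: [0.002, 0.172, 0.985, -0.001]
contact_force: [0.4, -0.2, -4.5]
width: 0.0145
gripper_force: 68.4
shift mm [152.5 251.1 -23.9] rot [ -0.18   0.25 -50.77] yaw 160.23 F [ 0.44 -0.19 -4.46] M [ 0.05  0.07 -0.01] t 5.0833 q [-0.54  0.39  1.63  0.    1.12 -1.76] pos [ 0.5476 -0.2461  0.1171]
```

```bash
python3 -m pendant '[{"dx":0.01,"dy":0.016,"dz":-0.01,"rx":0,"ry":0,"rz":0,"hand":0},{"dx":0.015,"dy":0.025,"dz":-0.014,"rx":0,"ry":0,"rz":0,"hand":0},{"dx":0.017,"dy":0.028,"dz":0,"rx":0,"ry":0,"rz":0,"hand":0},{"dx":0.017,"dy":0.028,"dz":0,"rx":0,"ry":0,"rz":0,"hand":0},{"dx":0.017,"dy":0.028,"dz":0,"rx":0,"ry":0,"rz":0,"hand":0},{"dx":0.017,"dy":0.028,"dz":0,"rx":0,"ry":0,"rz":0,"hand":0},{"dx":0.017,"dy":0.028,"dz":0,"rx":0,"ry":0,"rz":0,"hand":0},{"dx":0.017,"dy":0.028,"dz":0,"rx":0,"ry":0,"rz":0,"hand":0},{"dx":0.014,"dy":0.024,"dz":0,"rx":0,"ry":0,"rz":0,"hand":0},{"dx":0.008,"dy":0.013,"dz":0,"rx":0,"ry":0,"rz":0,"hand":0},{"dx":0.0035,"dy":0.005,"dz":0,"rx":0,"ry":0,"rz":0,"hand":0}]' 70 >/dev/null
python3 -m pendant '[{"dx":0,"dy":0,"dz":0,"rx":0,"ry":0,"rz":-3.8,"hand":0},{"dx":0,"dy":0,"dz":0,"rx":0,"ry":0,"rz":-6,"hand":0},{"dx":0,"dy":0,"dz":0,"rx":0,"ry":0,"rz":-7,"hand":0},{"dx":0,"dy":0,"dz":0,"rx":0,"ry":0,"rz":-7,"hand":0},{"dx":0,"dy":0,"dz":0,"rx":0,"ry":0,"rz":-7,"hand":0},{"dx":0,"dy":0,"dz":0,"rx":0,"ry":0,"rz":-7,"hand":0},{"dx":0,"dy":0,"dz":0,"rx":0,"ry":0,"rz":-6,"hand":0},{"dx":0,"dy":0,"dz":0,"rx":0,"ry":0,"rz":-5,"hand":0},{"dx":0,"dy":0,"dz":0,"rx":0,"ry":0,"rz":-2,"hand":0},{"dx":0,"dy":0,"dz":0,"rx":0,"ry":0,"rz":0,"hand":0},{"dx":0,"dy":0,"dz":0,"rx":0,"ry":0,"rz":0,"hand":0}]' 70
python3 - <<'E'
from h import *
p=np.array([.5901,.1026]);y=np.radians(31)
to(np.r_[p-.118*np.array([np.cos(y),np.sin(y)]),.14],211)
t=manip.get_image("top"); s=manip.get_image("side")
cv2.imwrite("pics/f1.png",np.hstack([crop(t,240,190,100,120,4),crop(s,255,200,90,120,4)]))
# predicted: socket mouth/top, pin in images
S,r=st()
for n,q in(("headtop",[-.118,-.0015,-.0187-.007]),("mouth",[-.118,-.0015,-.0187+.027])):
    P=S["position"]+r.apply(q);print(n,P,proj(t,P),proj(s,P))
E
```

```text
clock: 6.92
position: [0.4872, 0.0418, 0.1376]
ee_rot: [-0.001, -0.267, 0.964, 0.0]
contact_force: [-0.1, 0.1, -3.9]
width: 0.0146
gripper_force: 68.8
shift mm [-1.5 -0.9 -2.4] rot [ 0.02 -0.08 -0.06] yaw -149.06 F [-0.13  0.07 -3.9 ] M [-0.07  0.1   0.05] t 6.9167 q [-0.06  0.22  1.83 -0.    1.09 -2.17] pos [0.4872 0.0418 0.1376]
headtop [0.58939271 0.10137513 0.16348654] [[288.91931491 242.80532544]] [[311.18081544 204.61563902]]
mouth [0.58936347 0.10136535 0.12948655] [[289.58587981 243.75904917]] [[311.15623059 216.39971325]]
```

View pics/f1.png

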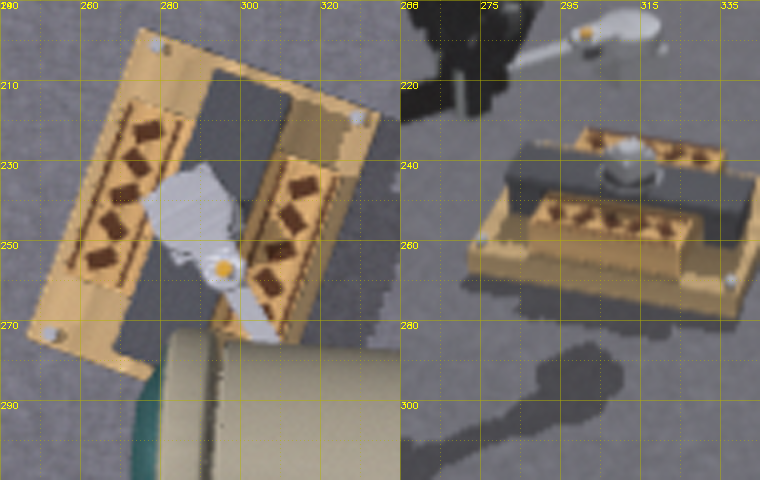

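The socket now hovers over the nut. In the top view the head centre is near (287.8,243.3) and the pin at (295.8,257.2). In the side view the cap is at (312.5,206.3), with the nut below it at (312,240). I'll enlarge once to refine the alignment.

Run:
```python
from h import *
t=manip.get_image("top"); s=manip.get_image("side")
def z(d,u,v,w,h,k):
    im=cv2.resize(d["frame"][v:v+h,u:u+w,::-1],None,fx=k,fy=k,interpolation=cv2.INTER_CUBIC)
    for i in range(0,w,5): cv2.putText(im,str(u+i),(i*k,8),0,.3,(0,255,255),1); im[:,i*k]=im[:,i*k]//2+np.array([0,90,90],np.uint8)
    for i in range(0,h,5): cv2.putText(im,str(v+i),(0,i*k+8),0,.3,(0,255,255),1); im[i*k]=im[i*k]//2+np.array([0,90,90],np.uint8)
    return im
cv2.imwrite("pics/f2.png",np.hstack([z(t,272,227,32,36,12),z(s,292,198,32,36,12)]))
```

```text
(no output)
```

View pics/f2.png

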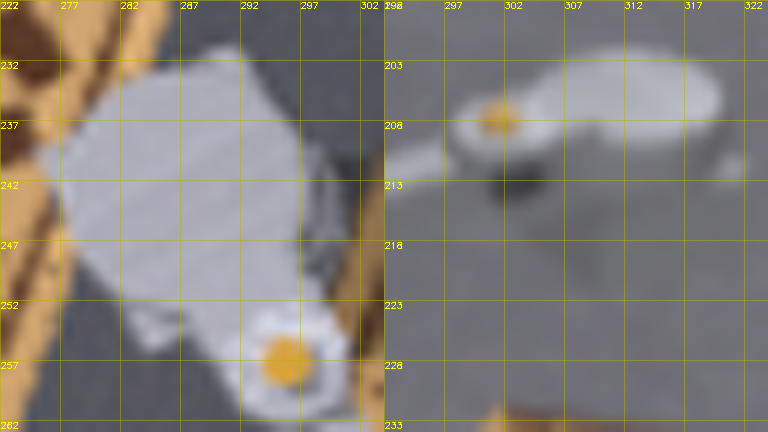

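The head square is centred near top (287.8,243.4), with corners at (291.3,231), (275.5,239.7) and (284.3,255.7). The wrench yaw is about 29.7°. In the side view the cap centre is near (312.7,206). I'll triangulate both against the nut.

Run:
```python
from h import *
t=manip.get_image("top"); s=manip.get_image("side")
def tri(a,b):
    A=[];B=[]
    for d,uv in((t,a),(s,b)):
        r=ray(d,*uv);r/=np.linalg.norm(r);M=np.eye(3)-np.outer(r,r);A.append(M);B.append(M@d["position"])
    x,res,_,_=np.linalg.lstsq(np.vstack(A),np.hstack(B),rcond=None);return x,res
print("cap",tri((287.8,243.4),(312.7,206)));print("pin",tri((295.8,257.2),(301.7,207.8)))
print("nut",tri((290.1,245),(312.2,236.5)))
for z in(.145,.155,.163):print(z,atz(t,287.8,243.4,z),atz(s,312.7,206,z))
print(atz(s,312.2,236.5,.071))
S,r=st();c=tri((287.8,243.4),(312.7,206))[0];print(S["position"],r.inv().apply(c-S["position"]))
```

```text
cap (array([0.59094409, 0.10365059, 0.1580691 ]), array([1.15942062e-05]))
pin (array([0.56346304, 0.08802205, 0.16264886]), array([5.16266204e-06]))
nut (array([0.59111313, 0.10254616, 0.0683679 ]), array([2.4025573e-06]))
0.145 [0.58923374 0.1042642  0.145     ] [0.59489352 0.12721083 0.145     ]
0.155 [0.58869872 0.10385768 0.155     ] [0.59372137 0.10928794 0.155     ]
0.163 [0.58827071 0.10353246 0.163     ] [0.59278364 0.09494963 0.163     ]
[0.59194543 0.09845044 0.071     ]
[0.48765914 0.04219387 0.13823912] [-0.12018259 -0.00052121 -0.01984462]
```

```bash
python3 -m pendant '[{"dx":0,"dy":-0.0032,"dz":0.005,"rx":0,"ry":0,"rz":-1,"hand":0},{"dx":0,"dy":0,"dz":0.01,"rx":0,"ry":0,"rz":0,"hand":0},{"dx":0,"dy":0,"dz":0.015,"rx":0,"ry":0,"rz":0,"hand":0},{"dx":0,"dy":0,"dz":0.012,"rx":0,"ry":0,"rz":0,"hand":0},{"dx":0,"dy":0,"dz":0.008,"rx":0,"ry":0,"rz":0,"hand":0},{"dx":0,"dy":0,"dz":0.003,"rx":0,"ry":0,"rz":0,"hand":0},{"dx":0,"dy":0,"dz":0,"rx":0,"ry":0,"rz":0,"hand":0},{"dx":0,"dy":0,"dz":0,"rx":0,"ry":0,"rz":0,"hand":0}]' 70 
for i in 1 2; do :; done
python3 -m pendant '[{"dx":0,"dy":0,"dz":0.002,"rx":0,"ry":0,"rz":0,"hand":0},{"dx":0,"dy":0,"dz":0.002,"rx":0,"ry":0,"rz":0,"hand":0},{"dx":0,"dy":0,"dz":0.002,"rx":0,"ry":0,"rz":0,"hand":0},{"dx":0,"dy":0,"dz":0,"rx":0,"ry":0,"rz":0,"hand":0}]' 70; python3 -c "
from h import *
to([.4872,.0418,.063],-149)"
```

```text
clock: 7.88
position: [0.4897, 0.0395, 0.0853]
ee_rot: [0.0, -0.276, 0.961, -0.0]
contact_force: [0.7, 0.5, -3.0]
width: 0.0144
gripper_force: 68.8
clock: 8.22
position: [0.4892, 0.0395, 0.0792]
ee_rot: [-0.0, -0.276, 0.961, -0.0]
contact_force: [0.0, -0.1, -4.5]
width: 0.0152
gripper_force: 68.8
shift mm [ 0.5  3.  16.2] rot [-0.   -0.01  1.03] yaw -147.97 F [ 0.03 -0.13 -4.54] M [-0.04  0.12 -0.01] t 8.2167 q [-0.06  0.29  1.91 -0.    0.94 -2.19] pos [0.4892 0.0395 0.0792]
```

```bash
python3 -m pendant '[{"dx":0,"dy":0,"dz":0.002,"rx":0,"ry":0,"rz":0,"hand":0},{"dx":0,"dy":0,"dz":0.001,"rx":0,"ry":0,"rz":0,"hand":0},{"dx":0,"dy":0,"dz":0,"rx":0,"ry":0,"rz":0,"hand":0}]'; python3 -m pendant '[{"dx":0,"dy":0,"dz":0.001,"rx":0,"ry":0,"rz":0,"hand":0},{"dx":0,"dy":0,"dz":0.001,"rx":0,"ry":0,"rz":0,"hand":0},{"dx":0,"dy":0,"dz":0,"rx":0,"ry":0,"rz":0,"hand":0}]';python3 -c "
from h import *
to([.4872,.0418,.063],-149)"
```

```text
clock: 8.47
position: [0.4895, 0.0395, 0.0762]
ee_rot: [0.0, -0.276, 0.961, -0.0]
contact_force: [0.4, -0.3, -4.6]
width: 0.0146
gripper_force: 68.8
clock: 8.72
position: [0.4894, 0.0395, 0.0742]
ee_rot: [0.0, -0.276, 0.961, -0.0]
contact_force: [0.1, 0.0, -3.0]
width: 0.0147
gripper_force: 68.8
shift mm [ 0.7  3.2 11.2] rot [-0.01  0.    1.01] yaw -147.99 F [ 0.14  0.04 -2.97] M [-0.12  0.04 -0.07] t 8.7167 q [-0.06  0.3   1.91 -0.    0.93 -2.19] pos [0.4894 0.0395 0.0742]
```

```bash
python3 -m pendant '[{"dx":0,"dy":0,"dz":0.001,"rx":0,"ry":0,"rz":0,"hand":0},{"dx":0,"dy":0,"dz":0.001,"rx":0,"ry":0,"rz":0,"hand":0},{"dx":0,"dy":0,"dz":0,"rx":0,"ry":0,"rz":0,"hand":0}]'|grep -v width;python3 -c "
from h import *
to([.4872,.0418,.063],-149)"; python3 -m pendant '[{"dx":0,"dy":0,"dz":0.001,"rx":0,"ry":0,"rz":0,"hand":0},{"dx":0,"dy":0,"dz":0,"rx":0,"ry":0,"rz":0,"hand":0}]';python3 -c "
from h import *
to([.4872,.0418,.063],-149)"
```

```text
clock: 8.97
position: [0.4894, 0.0395, 0.0721]
ee_rot: [0.0, -0.276, 0.961, -0.0]
contact_force: [-0.4, -0.0, -4.3]
gripper_force: 68.8
shift mm [0.7 3.1 9.1] rot [-0.01  0.    1.01] yaw -147.99 F [-0.36 -0.02 -4.26] M [-0.17 -0.01 -0.09] t 8.9667 q [-0.06  0.3   1.92 -0.    0.92 -2.19] pos [0.4894 0.0395 0.0721]
clock: 9.13
position: [0.4894, 0.0395, 0.0712]
ee_rot: [0.0, -0.276, 0.961, -0.0]
contact_force: [0.5, -0.7, -2.8]
width: 0.0151
gripper_force: 68.8
shift mm [0.6 3.1 8.2] rot [-0.01  0.    1.02] yaw -147.98 F [ 0.52 -0.66 -2.83] M [-0.09 -0.04 -0.11] t 9.1333 q [-0.06  0.3   1.92 -0.    0.92 -2.19] pos [0.4894 0.0395 0.0712]
```

```bash
python3 -m pendant '[{"dx":0,"dy":0,"dz":0.001,"rx":0,"ry":0,"rz":0,"hand":0},{"dx":0,"dy":0,"dz":0.001,"rx":0,"ry":0,"rz":0,"hand":0},{"dx":0,"dy":0,"dz":0.001,"rx":0,"ry":0,"rz":0,"hand":0},{"dx":0,"dy":0,"dz":0,"rx":0,"ry":0,"rz":0,"hand":0}]'|grep -v width;python3 -c "
from h import *
to([.4872,.0418,.063],-149)"; python3 -m pendant '[{"dx":0,"dy":0,"dz":0.001,"rx":0,"ry":0,"rz":0,"hand":0},{"dx":0,"dy":0,"dz":0.001,"rx":0,"ry":0,"rz":0,"hand":0},{"dx":0,"dy":0,"dz":0.001,"rx":0,"ry":0,"rz":0,"hand":0},{"dx":0,"dy":0,"dz":0,"rx":0,"ry":0,"rz":0,"hand":0}]'|tail -0;python3 -c "
from h import *
to([.4872,.0418,.063],-149)"
```

```text
clock: 9.47
position: [0.4893, 0.0395, 0.0681]
ee_rot: [-0.0, -0.276, 0.961, -0.0]
contact_force: [-0.3, -0.6, -2.8]
gripper_force: 68.8
shift mm [0.6 3.1 5.1] rot [-0.   -0.01  1.02] yaw -147.98 F [-0.3  -0.63 -2.83] M [-0.16 -0.03 -0.1 ] t 9.4667 q [-0.06  0.31  1.92 -0.    0.91 -2.19] pos [0.4893 0.0395 0.0681]
shift mm [0.6 3.1 2.1] rot [-0.   -0.01  1.01] yaw -147.99 F [ 0.34 -1.38 -3.72] M [-0.18 -0.04 -0.11] t 9.8 q [-0.06  0.31  1.93 -0.    0.91 -2.19] pos [0.4893 0.0395 0.0651]Exception ignored on flushing sys.stdout:
BrokenPipeError: [Errno 32] Broken pipe
```

```bash
python3 -m pendant '[{"dx":0,"dy":0,"dz":0.001,"rx":0,"ry":0,"rz":0,"hand":0},{"dx":0,"dy":0,"dz":0.0005,"rx":0,"ry":0,"rz":0,"hand":0},{"dx":0,"dy":0,"dz":0,"rx":0,"ry":0,"rz":0,"hand":0}]'|grep -v width;python3 -c "
from h import *
to([.4872,.0418,.063],-149)"; python3 -m pendant '[{"dx":0,"dy":0,"dz":0.0005,"rx":0,"ry":0,"rz":0,"hand":0},{"dx":0,"dy":0,"dz":0.0005,"rx":0,"ry":0,"rz":0,"hand":0},{"dx":0,"dy":0,"dz":0,"rx":0,"ry":0,"rz":0,"hand":0}]'|grep force;python3 -c "
from h import *
to([.4872,.0418,.063],-149)"
```

```text
clock: 10.05
position: [0.4893, 0.0395, 0.0637]
ee_rot: [-0.0, -0.276, 0.961, -0.0]
contact_force: [-0.1, -1.0, -3.4]
gripper_force: 68.9
shift mm [0.6 3.1 0.7] rot [-0.   -0.    1.02] yaw -147.98 F [-0.12 -0.99 -3.41] M [-0.13 -0.05 -0.14] t 10.05 q [-0.06  0.31  1.93 -0.    0.9  -2.19] pos [0.4893 0.0395 0.0637]
contact_force: [-0.2, -1.1, -1.7]
gripper_force: 69.1
shift mm [ 0.5  3.1 -0.1] rot [-0.01 -0.01  1.02] yaw -147.98 F [-0.17 -1.07 -1.74] M [-0.1  -0.03 -0.12] t 10.3 q [-0.06  0.31  1.93 -0.    0.9  -2.19] pos [0.4893 0.0395 0.0629]
```

```bash
python3 -m pendant '[{"dx":0,"dy":0,"dz":0.0007,"rx":0,"ry":0,"rz":0,"hand":0},{"dx":0,"dy":0,"dz":0,"rx":0,"ry":0,"rz":0,"hand":0}]'|grep force;python3 -c "
from h import *
to([.4872,.0418,.063],-149)"; python3 -m pendant '[{"dx":0,"dy":0,"dz":0.0007,"rx":0,"ry":0,"rz":0,"hand":0},{"dx":0,"dy":0,"dz":0,"rx":0,"ry":0,"rz":0,"hand":0}]'|grep force;python3 -c "
from h import *
to([.4872,.0418,.063],-149)
t=manip.get_image('top'); s=manip.get_image('side')
cv2.imwrite('pics/s1.png',np.hstack([crop(t,260,215,50,60,8),crop(s,285,205,50,60,8)]))"
```

```text
contact_force: [-1.8, -0.4, 0.7]
gripper_force: 69.4
shift mm [ 0.5  3.1 -0.7] rot [-0.01 -0.01  1.03] yaw -147.97 F [-1.78 -0.43  0.7 ] M [-0.15 -0.01 -0.07] t 10.4667 q [-0.06  0.31  1.93 -0.    0.9  -2.19] pos [0.4892 0.0394 0.0623]
contact_force: [-2.2, -2.6, 4.2]
gripper_force: 69.8
shift mm [ 0.4  3.1 -1.3] rot [-0.02 -0.01  1.03] yaw -147.97 F [-2.23 -2.63  4.21] M [-0.12  0.02 -0.12] t 10.6333 q [-0.06  0.31  1.93 -0.    0.9  -2.19] pos [0.4892 0.0394 0.0617]
```

View pics/s1.png

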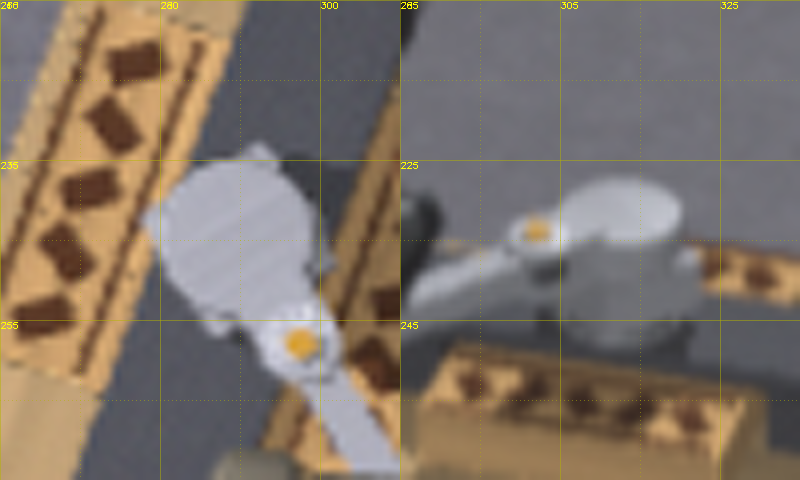

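The socket is seated: the cap is at side (313.4,231.3), level above the strap, and contact force rose at TCP z ≈ 0.063 as predicted. Now I'll turn clockwise about the nut axis with r ≈ 119 mm, so 3° is dy 6.2 mm, dx −0.16 mm, rz +3°.

```bash
cat > q.py <<'E'
from h import *
s,r=st();x=r.apply([1,0,0]);n=np.array([.5901,.1026]);v=s["position"][:2]-n
f=r.inv().apply(s["contact_force"]);print("t",s["clock"],"yaw",np.degrees(np.arctan2(x[1],x[0])).round(2),"polar",(np.degrees(np.arctan2(v[1],v[0]))%360).round(2),"r",np.hypot(*v).round(4),"z",s["position"][2].round(4),"Ftool",f.round(1),"M",s["moment"].round(2),"j6",s["qpos"][5].round(2))
E
python3 -m pendant '[{"dx":0,"dy":0,"dz":-0.0007,"rx":0,"ry":0,"rz":0,"hand":0},{"dx":-0.0001,"dy":0.0042,"dz":0,"rx":0,"ry":0,"rz":2,"hand":0},{"dx":-0.0001,"dy":0.0042,"dz":0,"rx":0,"ry":0,"rz":2,"hand":0},{"dx":0,"dy":0,"dz":0,"rx":0,"ry":0,"rz":0,"hand":0}]' 50 >/dev/null; python3 q.py
python3 -m pendant '[{"dx":-0.0001,"dy":0.0042,"dz":0,"rx":0,"ry":0,"rz":2,"hand":0},{"dx":-0.0001,"dy":0.0042,"dz":0,"rx":0,"ry":0,"rz":2,"hand":0},{"dx":0,"dy":0,"dz":0,"rx":0,"ry":0,"rz":0,"hand":0}]' 50 >/dev/null; python3 q.py
python3 -m pendant '[{"dx":-0.0001,"dy":0.0042,"dz":0,"rx":0,"ry":0,"rz":2,"hand":0},{"dx":-0.0001,"dy":0.0042,"dz":0,"rx":0,"ry":0,"rz":2,"hand":0},{"dx":0,"dy":0,"dz":0,"rx":0,"ry":0,"rz":0,"hand":0}]' 50 >/dev/null; python3 q.py
```

```text
t 11.0667 yaw -152.03 polar 208.01 r 0.1195 z 0.062 Ftool [ 5.9 -3.4 -2. ] M [-0.72  0.16 -0.32] j6 -2.1
t 11.3167 yaw -155.98 polar 204.16 r 0.1194 z 0.0621 Ftool [ 4.9 -3.3 -1.6] M [-0.85  0.09 -0.23] j6 -2.02
t 11.5667 yaw -159.99 polar 200.11 r 0.1193 z 0.0621 Ftool [ 5.1 -4.2 -1.7] M [-0.89  0.07 -0.21] j6 -1.93
```

```bash
python3 -m pendant '[{"dx":0.0004,"dy":0.0042,"dz":0,"rx":0,"ry":0,"rz":2,"hand":0},{"dx":-0.0001,"dy":0.0042,"dz":0,"rx":0,"ry":0,"rz":2,"hand":0},{"dx":0,"dy":0,"dz":0,"rx":0,"ry":0,"rz":0,"hand":0}]' 50 >/dev/null; python3 q.py
python3 -m pendant '[{"dx":-0.0001,"dy":0.0042,"dz":0,"rx":0,"ry":0,"rz":2,"hand":0},{"dx":0,"dy":0,"dz":0,"rx":0,"ry":0,"rz":0,"hand":0}]' 50 >/dev/null; python3 q.py
```

```text
t 11.8167 yaw -163.97 polar 196.07 r 0.1193 z 0.0621 Ftool [ 4.6 -4.9 -1.7] M [-0.85 -0.06 -0.27] j6 -1.85
t 11.9833 yaw -165.95 polar 194.08 r 0.1192 z 0.0621 Ftool [ 3.6 -5.  -0.5] M [-0.88 -0.04 -0.25] j6 -1.8
```

```bash
python3 -m pendant '[{"dx":-0.0001,"dy":0.0042,"dz":0,"rx":0,"ry":0,"rz":2,"hand":0},{"dx":0,"dy":0,"dz":0,"rx":0,"ry":0,"rz":0,"hand":0}]' 50 >/dev/null; python3 q.py
python3 -m pendant '[{"dx":-0.0001,"dy":0.0042,"dz":0,"rx":0,"ry":0,"rz":2,"hand":0},{"dx":0,"dy":0,"dz":0,"rx":0,"ry":0,"rz":0,"hand":0}]' 50 >/dev/null; python3 q.py
```

```text
t 12.15 yaw -167.94 polar 192.04 r 0.1193 z 0.0621 Ftool [ 3.7 -4.5 -2.5] M [-0.91 -0.07 -0.3 ] j6 -1.76
t 12.3167 yaw -169.93 polar 190.02 r 0.1192 z 0.0621 Ftool [ 3.2 -6.7 -1.7] M [-0.87 -0.03 -0.27] j6 -1.72
```

```bash
python3 -m pendant '[{"dx":-0.0001,"dy":0.0042,"dz":0,"rx":0,"ry":0,"rz":2,"hand":0},{"dx":0,"dy":0,"dz":0,"rx":0,"ry":0,"rz":0,"hand":0}]' 50 >/dev/null; python3 q.py
python3 -m pendant '[{"dx":-0.0001,"dy":0.0042,"dz":0,"rx":0,"ry":0,"rz":2,"hand":0},{"dx":0,"dy":0,"dz":0,"rx":0,"ry":0,"rz":0,"hand":0}]' 50 >/dev/null; python3 q.py
```

```text
t 12.4833 yaw -171.91 polar 188.0 r 0.1192 z 0.0621 Ftool [ 3.2 -4.4 -1.1] M [-0.93 -0.05 -0.35] j6 -1.67
t 12.65 yaw -173.87 polar 186.14 r 0.1192 z 0.0621 Ftool [ 2.8 -6.1 -2.1] M [-1.04 -0.08 -0.19] j6 -1.63
```

```bash
python3 -m pendant '[{"dx":-0.0001,"dy":0.0042,"dz":0,"rx":0,"ry":0,"rz":2,"hand":0},{"dx":0,"dy":0,"dz":0,"rx":0,"ry":0,"rz":0,"hand":0}]' 50 >/dev/null; python3 q.py
python3 -m pendant '[{"dx":-0.0001,"dy":0.0042,"dz":0,"rx":0,"ry":0,"rz":2,"hand":0},{"dx":0,"dy":0,"dz":0,"rx":0,"ry":0,"rz":0,"hand":0}]' 50 >/dev/null; python3 q.py
```

```text
t 12.8167 yaw -175.78 polar 184.5 r 0.1192 z 0.0621 Ftool [ 2.8 -8.4 -0.9] M [-1.5  -0.09 -0.1 ] j6 -1.59
t 12.9833 yaw -177.78 polar 182.8 r 0.1191 z 0.062 Ftool [  3.2 -11.2  -1.4] M [-1.92 -0.14 -0.15] j6 -1.54
```

The nut has come up tight: force is rising and the handle lags the command. I'll go on in small steps along the hinge arc, r ≈ 87 mm.

```bash
python3 -m pendant '[{"dx":-0.0001,"dy":0.002,"dz":0,"rx":0,"ry":0,"rz":1,"hand":0},{"dx":0,"dy":0,"dz":0,"rx":0,"ry":0,"rz":0,"hand":0}]' 50 >/dev/null; python3 q.py
python3 -m pendant '[{"dx":-0.0001,"dy":0.002,"dz":0,"rx":0,"ry":0,"rz":1,"hand":0},{"dx":0,"dy":0,"dz":0,"rx":0,"ry":0,"rz":0,"hand":0}]' 50 >/dev/null; python3 q.py
```

```text
t 13.15 yaw -178.75 polar 182.04 r 0.1191 z 0.062 Ftool [  2.9 -12.9  -2.3] M [-2.05 -0.1  -0.19] j6 -1.52
t 13.3167 yaw -179.77 polar 181.18 r 0.1191 z 0.062 Ftool [  1.7 -12.5  -1.7] M [-2.15 -0.05 -0.32] j6 -1.5
```

```bash
python3 -m pendant '[{"dx":-0.0001,"dy":0.002,"dz":0,"rx":0,"ry":0,"rz":1,"hand":0},{"dx":0,"dy":0,"dz":0,"rx":0,"ry":0,"rz":0,"hand":0}]' 50 >/dev/null; python3 q.py
python3 -m pendant '[{"dx":-0.0001,"dy":0.002,"dz":0,"rx":0,"ry":0,"rz":1.2,"hand":0},{"dx":0,"dy":0,"dz":0,"rx":0,"ry":0,"rz":0,"hand":0}]' 50 >/dev/null; python3 q.py
```

```text
t 13.4833 yaw 179.21 polar 180.29 r 0.1191 z 0.0619 Ftool [  2.5 -14.1  -3. ] M [-2.32 -0.07 -0.41] j6 -1.48
t 13.65 yaw 177.98 polar 179.31 r 0.119 z 0.0619 Ftool [  1.6 -13.8  -2.3] M [-2.38 -0.11 -0.49] j6 -1.45
```

```bash
python3 -m pendant '[{"dx":-0.0001,"dy":0.002,"dz":0,"rx":0,"ry":0,"rz":2,"hand":0},{"dx":0,"dy":0,"dz":0,"rx":0,"ry":0,"rz":0,"hand":0}]' 50 >/dev/null; python3 q.py
python3 -m pendant '[{"dx":-0.0001,"dy":0.002,"dz":0,"rx":0,"ry":0,"rz":2,"hand":0},{"dx":0,"dy":0,"dz":0,"rx":0,"ry":0,"rz":0,"hand":0}]' 50 >/dev/null; python3 q.py
```

```text
t 13.8167 yaw 175.92 polar 177.95 r 0.1189 z 0.0619 Ftool [  1.  -11.   -2.2] M [-1.85 -0.07 -0.46] j6 -1.41
t 13.9833 yaw 173.9 polar 176.61 r 0.1187 z 0.062 Ftool [ 0.6 -8.1 -1.6] M [-1.42 -0.1  -0.32] j6 -1.38
```

Run:
```python
from h import *
s=manip.get_image("side");t=manip.get_image("top")
cv2.imwrite("pics/t1.png",np.hstack([crop(t,260,215,50,60,8),crop(s,285,205,50,60,8)]))
# pin & head numeric: brass pin centroid in both
for d,(u0,u1,v0,v1) in((t,(275,310,235,275)),(s,(285,325,215,255))):
    im=d["frame"][v0:v1,u0:u1].astype(int);m=(im[...,0]-im[...,2]>70)&(im[...,0]>170)
    ys,xs=np.where(m);print(len(xs),xs.mean()+u0 if len(xs) else None,ys.mean()+v0 if len(xs) else None)
```

```text
115 288.5304347826087 255.47826086956522
11 295.90909090909093 245.1818181818182
```

View pics/t1.png

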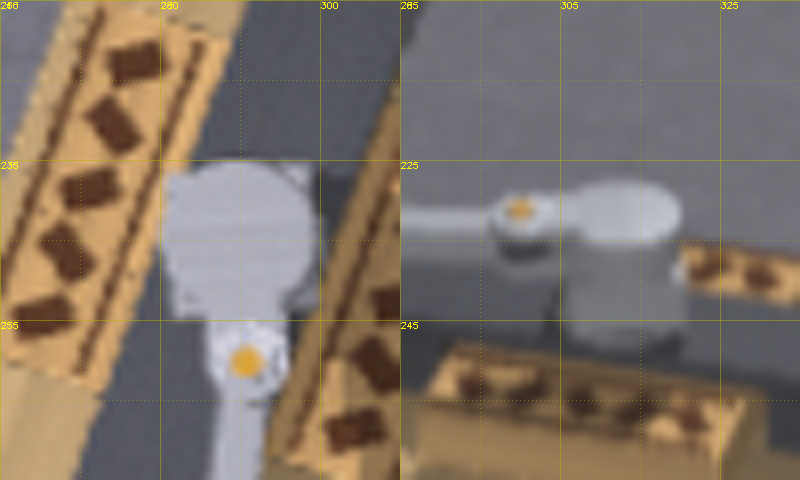

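All ten pictures are now used. The head lies at about 3° yaw, with pin (290.9,260.3) and cap (290,245) in the top view. The handle is at about −6°, so the hinge is bent about 0.16 rad and force is falling. I need roughly 7° more.

```bash
python3 -m pendant '[{"dx":-0.0002,"dy":0.002,"dz":0,"rx":0,"ry":0,"rz":1.5,"hand":0},{"dx":0,"dy":0,"dz":0,"rx":0,"ry":0,"rz":0,"hand":0}]' 50 >/dev/null; python3 q.py
python3 -m pendant '[{"dx":-0.0002,"dy":0.002,"dz":0,"rx":0,"ry":0,"rz":1.5,"hand":0},{"dx":0,"dy":0,"dz":0,"rx":0,"ry":0,"rz":0,"hand":0}]' 50 >/dev/null; python3 q.py
python3 -m pendant '[{"dx":-0.0002,"dy":0.002,"dz":0,"rx":0,"ry":0,"rz":1.5,"hand":0},{"dx":0,"dy":0,"dz":0,"rx":0,"ry":0,"rz":0,"hand":0}]' 50 >/dev/null; python3 q.py
```

```text
t 14.25 yaw 172.39 polar 175.5 r 0.1185 z 0.062 Ftool [ 1.9 -7.1 -1.3] M [-1.27 -0.03 -0.36] j6 -1.35
t 14.4167 yaw 170.87 polar 174.4 r 0.1183 z 0.0619 Ftool [ 1.5 -6.7 -1.5] M [-1.11 -0.05 -0.43] j6 -1.32
t 14.5833 yaw 169.36 polar 173.29 r 0.1181 z 0.062 Ftool [ 0.7 -5.6 -1.6] M [-1.15 -0.07 -0.41] j6 -1.29
```

The net hinge torque is now near zero at about 0.24 rad bend. A little more, with extra yaw to relieve the side load.

```bash
python3 -m pendant '[{"dx":-0.0002,"dy":0.0015,"dz":0,"rx":0,"ry":0,"rz":1.5,"hand":0},{"dx":0,"dy":0,"dz":0,"rx":0,"ry":0,"rz":0,"hand":0}]' 50 >/dev/null; python3 q.py
python3 -m pendant '[{"dx":-0.0002,"dy":0.0015,"dz":0,"rx":0,"ry":0,"rz":1.5,"hand":0},{"dx":0,"dy":0,"dz":0,"rx":0,"ry":0,"rz":0,"hand":0}]' 50 >/dev/null; python3 q.py
python3 - <<'E'
from h import *
t=manip.get_image("top")
u0,u1,v0,v1=280,305,250,275
im=t["frame"][v0:v1,u0:u1].astype(int);m=((im[...,0]-im[...,2]>70)&(im[...,0]>170)).astype(np.uint8)
n,l,s,c=cv2.connectedComponentsWithStats(m);print([(x[4],c[i]+[u0,v0]) for i,x in enumerate(s)][1:])
p=atz(t,290.9,260.3,.09);print("pin prev",p, np.degrees(np.arctan2(.1026-p[1],.5901-p[0])))
print(atz(t,290,245,.086))
E
```

```text
t 14.75 yaw 167.84 polar 172.38 r 0.1177 z 0.062 Ftool [ 1.5 -4.8 -0.9] M [-0.91 -0.   -0.5 ] j6 -1.26
t 14.9167 yaw 166.39 polar 171.6 r 0.1174 z 0.062 Ftool [ 2.5 -4.  -2.2] M [-0.66  0.   -0.31] j6 -1.23
[(np.int32(12), array([291.08333333, 259.66666667])), (np.int32(52), array([300.5       , 268.15384615]))]
pin prev [0.55770225 0.09996604 0.09      ] 4.64795835792877
[0.5891202  0.10213745 0.086     ]
```

The bend is about 0.28–0.29 rad, between the 0.2 latch point and the 0.36 stop, and the head hasn't moved. I'll release and retreat straight up.

```bash
python3 -m pendant '[{"dx":0,"dy":0,"dz":0,"rx":0,"ry":0,"rz":0,"hand":0},{"dx":0,"dy":0,"dz":0,"rx":0,"ry":0,"rz":0,"hand":0.02},{"dx":0,"dy":0,"dz":0,"rx":0,"ry":0,"rz":0,"hand":0.03},{"dx":0,"dy":0,"dz":0,"rx":0,"ry":0,"rz":0,"hand":0.04},{"dx":0,"dy":0,"dz":0,"rx":0,"ry":0,"rz":0,"hand":0.05},{"dx":0,"dy":0,"dz":0,"rx":0,"ry":0,"rz":0,"hand":0.05},{"dx":0,"dy":0,"dz":0,"rx":0,"ry":0,"rz":0,"hand":0.05}]' 20; python3 q.py
```

```text
clock: 15.55
position: [0.4745, 0.12, 0.0621]
ee_rot: [0.0, 0.119, 0.993, 0.0]
contact_force: [0.8, 0.3, 0.3]
width: 0.0497
gripper_force: 0.0
t 15.55 yaw 166.33 polar 171.46 r 0.1169 z 0.0621 Ftool [-0.7  0.4 -0.3] M [0.02 0.03 0.01] j6 -1.23
```

```bash
python3 -m pendant '[{"dx":0,"dy":0,"dz":-0.01,"rx":0,"ry":0,"rz":0,"hand":0.05},{"dx":0,"dy":0,"dz":-0.02,"rx":0,"ry":0,"rz":0,"hand":0.05},{"dx":0,"dy":0,"dz":-0.03,"rx":0,"ry":0,"rz":0,"hand":0.05},{"dx":0.01,"dy":0,"dz":-0.03,"rx":0,"ry":0,"rz":0,"hand":0.05},{"dx":0.03,"dy":0,"dz":-0.02,"rx":0,"ry":0,"rz":0,"hand":0.05},{"dx":0.03,"dy":0,"dz":0,"rx":0,"ry":0,"rz":0,"hand":0.05},{"dx":0.03,"dy":0,"dz":0,"rx":0,"ry":0,"rz":0,"hand":0.05},{"dx":0.03,"dy":0,"dz":0,"rx":0,"ry":0,"rz":0,"hand":0.05},{"dx":0.03,"dy":0,"dz":0,"rx":0,"ry":0,"rz":0,"hand":0.05},{"dx":0.02,"dy":0,"dz":0,"rx":0,"ry":0,"rz":0,"hand":0.05},{"dx":0,"dy":0,"dz":0,"rx":0,"ry":0,"rz":0,"hand":0.05},{"dx":0,"dy":0,"dz":0,"rx":0,"ry":0,"rz":0,"hand":0.05}]' 20; python3 q.py
python3 - <<'E'
from h import *
t=manip.get_image("top")
u0,u1,v0,v1=280,305,250,275
im=t["frame"][v0:v1,u0:u1].astype(int);m=((im[...,0]-im[...,2]>70)&(im[...,0]>170)).astype(np.uint8)
n,l,s,c=cv2.connectedComponentsWithStats(m);print([(x[4],c[i]+[u0,v0]) for i,x in enumerate(s)][1:])
g=t["frame"].max(2)
v0,v1,u0,u1=270,400,220,340
m=(g[v0:v1,u0:u1]<45).astype(np.uint8)
n,l,s,c=cv2.connectedComponentsWithStats(m)
for i in range(1,n):
    if s[i][4]>60:
        ys,xs=np.where(l==i);f=cv2.fitLine(np.c_[xs+u0,ys+v0].astype(np.float32),2,0,.01,.01).ravel();print(s[i],f)
        a=atz(t,f[2],f[3],.088);b=atz(t,f[2]+30*f[0],f[3]+30*f[1],.088);d=b-a;print(a,"yaw",np.degrees(np.arctan2(d[1],d[0])))
s=manip.get_image("side");cv2.imwrite("pics/end_t.png",t["frame"][:,:,::-1]);cv2.imwrite("pics/end_s.png",s["frame"][:,:,::-1])
E
```

```text
clock: 16.55
position: [0.2988, 0.1626, 0.1724]
ee_rot: [0.001, 0.118, 0.993, 0.0]
contact_force: [0.5, 0.3, 0.1]
width: 0.0501
gripper_force: 0.0
t 16.55 yaw 166.42 polar 168.37 r 0.2974 z 0.1724 Ftool [-0.4  0.4 -0.1] M [-0.03  0.01 -0.01] j6 -1.04
[(np.int32(10), array([291.8, 262.5])), (np.int32(41), array([299.92682927, 268.26829268]))]
[ 52  21  18  68 425] [ 1.8259101e-01 -9.8318893e-01  2.8024707e+02  3.2471530e+02]
[0.42744907 0.12080089 0.088     ] yaw -10.195963700485077
[  0 122  42   8 210] [9.9883246e-01 4.8308048e-02 2.3853810e+02 3.9598096e+02]
[0.28603494 0.20319714 0.088     ] yaw -92.84914703560483
```

Run:
```python
from h import *
t=manip.get_image("top");s=manip.get_image("side")
def pin(d,u0,u1,v0,v1):
    h=cv2.cvtColor(d["frame"],cv2.COLOR_RGB2HSV)[v0:v1,u0:u1].astype(int); print("sat/hue");print(np.where((h[...,0]>14)&(h[...,0]<28)&(h[...,1]>110),h[...,1],0)[::1])
np.set_printoptions(linewidth=200)
pin(t,284,300,254,268); pin(s,290,312,222,242)
g=cv2.cvtColor(t["frame"],cv2.COLOR_RGB2GRAY);print(g[230:270:1,276:306:2])
```

```text
sat/hue
[[  0   0   0   0   0   0   0   0   0   0   0   0   0   0   0   0]
 [  0   0   0   0   0   0   0   0   0   0   0   0   0   0   0 113]
 [  0   0   0   0   0   0   0   0   0   0   0   0   0   0 114 117]
 [  0   0   0   0   0   0   0   0   0   0   0   0   0   0 115 117]
 [  0   0   0   0   0   0   0   0   0   0   0   0   0   0 113 117]
 [  0   0   0   0   0   0   0   0   0   0   0   0   0   0 116 119]
 [  0   0   0   0   0   0   0   0   0   0   0   0   0   0 118 123]
 [  0   0   0   0   0   0   0 114 142   0   0   0   0   0 121   0]
 [  0   0   0   0   0   0   0 175 175 159   0   0   0   0 121   0]
 [  0   0   0   0   0   0   0 180 178 152   0   0   0   0 120   0]
 [  0   0   0   0   0   0   0 113 160   0   0   0   0   0   0   0]
 [  0   0   0   0   0   0   0   0   0   0   0   0   0 114   0   0]
 [  0   0   0   0   0   0   0   0   0   0   0   0   0 121   0 121]
 [  0   0   0   0   0   0   0   0   0   0   0   0 115   0   0 121]]
sat/hue
[[  0   0   0   0   0   0   0   0   0   0   0   0   0   0   0   0   0   0   0   0   0   0]
 [  0   0   0   0   0   0   0   0   0   0   0   0   0 
[... 3496 characters left out ...]
1  77]
 [ 88  85  87  87  87 115 176 194 200 188 162 118  68 102  53]
 [ 86  86  89  84  85 109 171 192 184 198 181 114  68 109  73]
 [ 87  90  86  88  84 101 168 176 159 152 198 113 100 142 105]
 [ 87  87  88  88  85 103 182 174 160 152 179 113 113 145 117]
 [ 85  88  87  87  88  95 188 176 158 148 181  97 142 147 118]
 [ 87  88  87  87  86  87 193 175 155 156 162  78 155 150 120]
 [ 86  88  85  88  88  86 144 169 167 168 141  75 155 152 118]
 [ 87  89  87  86  88  88 121 166 168 161 116  92 156 129  80]
 [ 87  86  87  87  86  89 124 165 146 132 109 115 124  60  52]
 [ 86  86  89  86  88  86 125 164 163 135 111 142 103  59  48]
 [ 89  85  90  86  86  88 149 165 165 129 101 142 138  59  49]]
```

Run:
```python
from h import *
t=manip.get_image("top");s=manip.get_image("side")
def tri(a,b):
    A=[];B=[]
    for d,uv in((t,a),(s,b)):
        r=ray(d,*uv);r/=np.linalg.norm(r);M=np.eye(3)-np.outer(r,r);A.append(M);B.append(M@d["position"])
    return np.linalg.lstsq(np.vstack(A),np.hstack(B),rcond=None)[0].round(4)
print("pin held",tri((290.9,260.0),(299.8,231.2)),"now",tri((291.8,262.5),(297.6,233)))
# rubber ends in both images
def ends(d,u0,u1,v0,v1,th):
    g=d["frame"].max(2);m=(g[v0:v1,u0:u1]<th).astype(np.uint8);n,l,S,c=cv2.connectedComponentsWithStats(m);k=1+np.argmax(S[1:,4])
    ys,xs=np.where(l==k);P=np.c_[xs+u0,ys+v0].astype(np.float32);f=cv2.fitLine(P,2,0,.01,.01).ravel();q=(P-f[2:])@f[:2];print(S[k],f)
    return sorted([tuple(f[2:]+f[:2]*(q.min()-.5)),tuple(f[2:]+f[:2]*(q.max()+.5))],key=lambda e:e[1] if d is t else -e[0])
a=ends(t,255,310,270,370,48);b=ends(s,180,300,215,270,48);print(a,b)
for i in(0,1):print(tri(a[i],b[i]))
```

```text
pin held [0.5592 0.1    0.0873] now [0.5538 0.0983 0.0831]
[ 16  21  19  69 435] [ 1.8297344e-01 -9.8311788e-01  2.8022760e+02  3.2483218e+02]
[ 42  21  53  11 322] [ 9.9484444e-01 -1.0141290e-01  2.4827019e+02  2.4105901e+02]
[(np.float32(286.56476), np.float32(290.78262)), (np.float32(273.84833), np.float32(359.10812))] [(np.float32(274.7432), np.float32(238.36038)), (np.float32(221.37515), np.float32(243.80064))]
[0.495  0.1096 0.0619]
[0.3518 0.1366 0.033 ]
```

```bash
python3 -c "
from h import *
print(manip.sign_off())"
```

```text
the job is handed in; nothing more can be done
None
```

I seated the socket fully, tightened the nut until the wrench tripped, and left it bent (about 0.28 rad) on the nut; it sagged about 10° at the handle when released, which I estimate lifts the socket 2–3 mm. I never moved near the bystanders, and handed in at about 17 s; no verdict came back.

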